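# Screw the cap onto the hinge-screw canister

### The arm

A 6-joint arm with a two-finger parallel gripper is mounted at the origin on the work surface. World frame = base frame: x ahead of the robot, y to its left, z up, the work surface at z = 0. Lengths are in m, angles in degrees, forces in N, time in s.
With the tool pointing down it reaches from about 0.35 to 0.925 m from the base axis. Payload 6.4 kg.
Tool frame: the origin (TCP) lies between the finger pads; the fingertips stand 8 mm ahead of it and the grasp point (between the pads) lies 11 mm behind it; x points along the fingers, y is the direction in which the jaws open and shut, and the axes are right-handed (so a half turn about x gives the same grasp; the last joint's range is limited). The gripper opens to 94 mm and grips with 3 to 60 N. Pads are 16 mm wide; open, the fingers measure 119 mm over their backs; the gripper's body (75 mm by 177 mm) begins 78 mm behind the grasp point.
Start: joints at [-80.907, 14.043, 89.255, -0, 76.702, -9.975], TCP at [0.212, -0.614, 0.213] pointing down, gripper open.
Joint ranges: [-179.41, 179.41], [-58.25, 129.5], [7.25, 145.43], [-54.29, 234.29], [11.92, 165.04], [-157.13, 157.13]. Speed limits (degrees/s): [147.25, 147.25, 180, 180, 180, 180].

### API

Orientations are given as a 3x3 rotation matrix whose columns are the frame's x, y, z axes.
In Python, from rig import bot, eyes, job_done gives the robot as it stands. The module is installed in compiled form; this text tells all that it offers.
- The arm moves only by the tool move_arm, never from a script. Its argument "deltas" is one flat list of numbers, 7 for each row, row after row: the turn, a rotation vector about the tool's x, y, z in degrees, then the shift along the tool's x, y, z in cm, then the gripper command: -1 is shut, 1 is fully open, values between are in proportion. In form: [rx, ry, rz, x, y, z, grip, rx, ry, rz, x, y, z, grip, ...]. A call has 1 to 20 rows; each row shifts and turns the commanded pose from where the row before left it, along the tool's axes as they then stand; what a row does not reach is not made up. A row lasts 1/12 s, in which the tool goes at most 41.7 mm and 7.16 degrees, less where a joint would pass 70% of its speed; a pose out of reach is approached as far as the arm can. A call is refused whole if a number of a shift passes 4.17 or a number of a turn 7.16, either way. A call with a gripper value outside its range is refused whole. The fingers move at their own pace and stop on an object; the grip force is fixed at half the most. Time passes only in rows, so rows that do not move let the fingers close. It gives the time, the measured TCP pose, the force and the opening at its end, in the units of the state.
- bot.read_state(): the state, without advancing time (a new reading comes with each control period).
- eyes.snapshot(name): name is "scene" or "top"; returns a dict with "image" (384x512x3 uint8, blue, green, red), "fx", "fy", "cx", "cy" (pixels), "origin" and "rotation" of the camera in the world. Camera axes: x right, y down, z forward; pixel columns grow to the right and rows downward; lengths in m; the calibration is good to about 2 mm. A picture is of the moment at which its call begins. There is no depth.
- job_done(): hands the job in, once; it reports no verdict.
The state is a dict: "time_s": time; "qpos": joint angles; "dq": joint speeds; "effort": joint torques, N m; "eef_pos": TCP position; "tool_rot": TCP orientation; "ft_force": force on the tool from outside, world axes, zero at the start; "ft_torque": the same for the moment, N m; "gripper_width": finger opening in m.
Only numpy, scipy, OpenCV 4.12 (cv2) and the standard library are available. Lean on these libraries where they do the work, as an engineer would, in place of code of your own. Each camera call takes 0.05 s, during which the arm holds its last target. There are 200 camera calls.

### The job

Close the canister of spectacle hinge screws with its own screw cap (the larger of the two metal caps): screw it on fully home against its stop and let go, leaving the small cap and the finished spectacle frame where they lie. Its thread start is found by feel: set the cap level on the neck and turn it gently backward (anticlockwise from above) until it drops a little, then forward (clockwise); turned forward too soon it tends to jam on stops.

Things in the scene. Friction and masses are not known exactly. Their poses are not given: they have to be found in the camera images.
- cap_grip (a point): Larger aluminium screw cap, loose, upright on the bench: round, 67 mm across, 27 mm high, plus a dark steel bar grip across its top 46 mm long (x axis here), 14 thick (y), 33 tall; 60 mm overall, 0.12 kg. Point on the cap's axis in the bar, 48 mm above the rim, 12 below the bar's top; z up. Hold the bar's sides from above, finger tips above the cap's flat top (27 mm above the rim).
- cap_foot (a point): Centre of the larger cap's lower rim, 48 mm below cap_grip on its axis; same axes. The skirt is open below, 62 mm inside; four round lugs 3.5 mm thick, 90 degrees apart (on x and y), point inward to a 50 mm circle, centres 4 mm above the rim.
- canister_mouth (a point): Centre of the canister's open mouth, top of its neck, 67 mm above the bench; z up. Aluminium pot 76 mm across on a 120 x 100 mm steel foot bolted down. Neck 47 mm across (43 at the very top), with four equal right-hand threads 90 degrees apart, 59 mm over the crests. The angle where they begin differs each time and is NOT told by these axes. The cap has 1.5 mm play sideways.
- rest_level (a point): On the canister's axis, 9 mm below the mouth: where cap_foot is when the cap's lugs rest on the flat thread crests. At each crest's forward end stands a nub 5 mm high and 5 degrees wide: forward turning on the crests runs against it; a cap set down on nubs sits 5 mm higher, and turning backward takes it off onto the crests.
- start_level (a point): On the axis, 16 mm below the mouth: where cap_foot is once the lugs have dropped (7 mm) from the crests into the start gaps. Gaps are 20 degrees wide; a wall stops backward turning there, at most 80 degrees back from where the cap was set down. The cap drops by its own weight and turns easily (dry friction only).
- home_level (a point): On the axis, 21 mm below the mouth: where cap_foot is when home. From the gap, forward (clockwise from above) turning takes the lugs level to the gap's end, then down 5 mm steadily over 55 degrees, then level 10 degrees to a hard stop: 70 to 85 degrees in all from the drop. The thread gives 1.5 mm play up and down; the cap stays where left.
- small_cap_mid (a point): A smaller aluminium cap, 48 mm across and 35 mm high with a dark bar grip 36 x 12 x 18 mm, that belongs to another pot: not to be used or disturbed. Point at its centre, half-way up.
- frame_mid (a point): A finished steel-wire spectacle frame with its arms open, about 155 x 135 x 3 mm, lying flat: to be left alone. Point mid-width, 50 mm behind the lens line; its x axis runs from the lenses towards the arms' ends.
Mind the look-alikes: they are no part of the job. What is shaped like the part that bears cap_grip but red or turquoise is not meant.

How it is judged:
By the outcome, as a careful person would: the job done as asked, in the order asked, and still so for the second after the job is handed in, with the robot touching nothing.
It also fails if it takes over 58 s, if anything falls off the work surface, if the arm or the gripper's body presses on something with over 40 N, if the wrist force passes 120 N, or if a joint passes its speed limit or range.

## Working session

There is one attempt and no reset: what is moved stays moved. The work goes in short steps, Python scripts to look and compute and a tool call to move; the robot and the scene stay as the last step left them, time stands still between calls to the robot, and variables do not carry over. Pictures are saved under pics/ and viewed, about 8 in all and at most 12, crops included, and the job is handed in when it is done.

Besides the shell and the picture viewer there is one more tool, called after "Request:" as name(argument=value, ...) on one line, values as JSON. move_arm: Moves the arm, as the interface text tells. Its arguments: {"type":"object","properties":{"deltas":{"type":"array","items":{"type":"number"}}},"required":["deltas"]}

```bash
mkdir -p pics; cat > h.py <<'E'
import numpy as np, cv2
from rig import bot, eyes, job_done
def snap(n,f,crop=None,s=1):
    d=eyes.snapshot(n); im=d["image"]
    if crop: x0,y0,x1,y1=crop; im=im[y0:y1,x0:x1]
    if s!=1: im=cv2.resize(im,None,fx=s,fy=s,interpolation=cv2.INTER_CUBIC)
    cv2.imwrite("pics/"+f,im); return d
def px(d,u,v,z):
    r=np.array(d["rotation"])@np.array([(u-d["cx"])/d["fx"],(v-d["cy"])/d["fy"],1]); o=np.array(d["origin"])
    return o+r*(z-o[2])/r[2]
def proj(d,p):
    q=np.array(d["rotation"]).T@(np.array(p)-np.array(d["origin"])); return q[0]/q[2]*d["fx"]+d["cx"],q[1]/q[2]*d["fy"]+d["cy"]
E
python3 - <<'E'
from h import *
for n in("top","scene"):
    d=snap(n,n+"0.png",s=1.5); print({k:np.round(v,4).tolist() for k,v in d.items() if k!="image"})
s=bot.read_state(); print(s)
E
```

```text
{'fx': 418.038, 'fy': 418.038, 'cx': 261.8159, 'cy': 189.6969, 'origin': [0.4198, 0.0547, 0.9533], 'rotation': [[-0.0268, -0.9903, 0.1366], [-0.9993, 0.0302, 0.023], [-0.0269, -0.1359, -0.9904]]}
{'fx': 381.934, 'fy': 381.934, 'cx': 256.178, 'cy': 190.1042, 'origin': [0.9407, 0.1971, 0.6537], 'rotation': [[-0.3262, 0.779, -0.5354], [0.9453, 0.2698, -0.1832], [0.0017, -0.5659, -0.8245]]}
{'time_s': 0.1, 'qpos': array([-8.09079932e+01,  1.40801066e+01,  8.93169825e+01, -2.00067104e-03,
        7.67034766e+01, -9.97557671e+00]), 'dq': array([-0.01965166, -0.03840753, -0.14270805,  0.01664811, -0.05280298,
       -0.00053533]), 'effort': array([ 1.20228327e-03, -4.16914952e+01, -3.15525341e+01,  6.88072597e-02,
        3.10087390e-02, -5.41083909e-05]), 'eef_pos': array([ 0.2122513 , -0.61380584,  0.21246454]), 'tool_rot': array([[-3.10912747e-04,  3.26690567e-01, -9.45131301e-01],
       [ 1.72777888e-03, -9.45129761e-01, -3.26690603e-01],
       [-9.99998459e-01, -1.73455017e-03, -2.70596171e-04]]), 'ft_force': array([ 0.05009503, -0.34693425,  0.1634095 ]), 'ft_torque': array([ 0.00845095, -0.00359712, -0.01935627]), 'gripper_width': 0.09402605227832782}
```

View pics/top0.png

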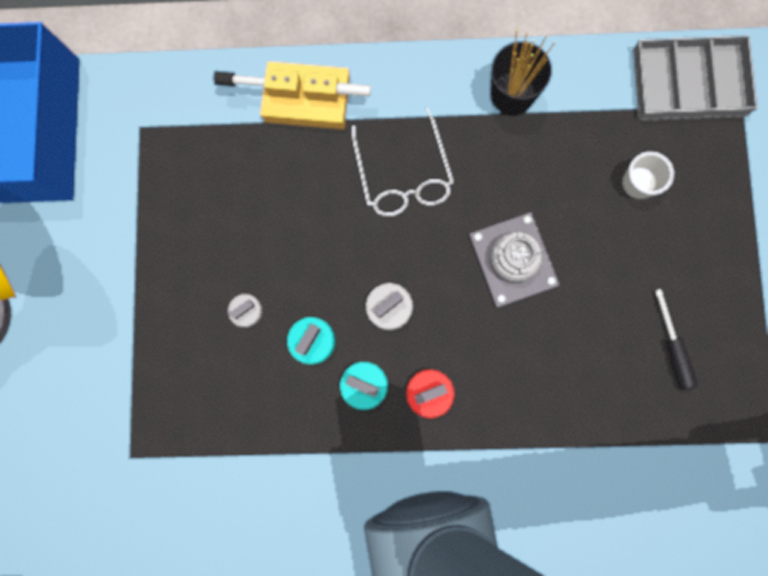

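View pics/scene0.png

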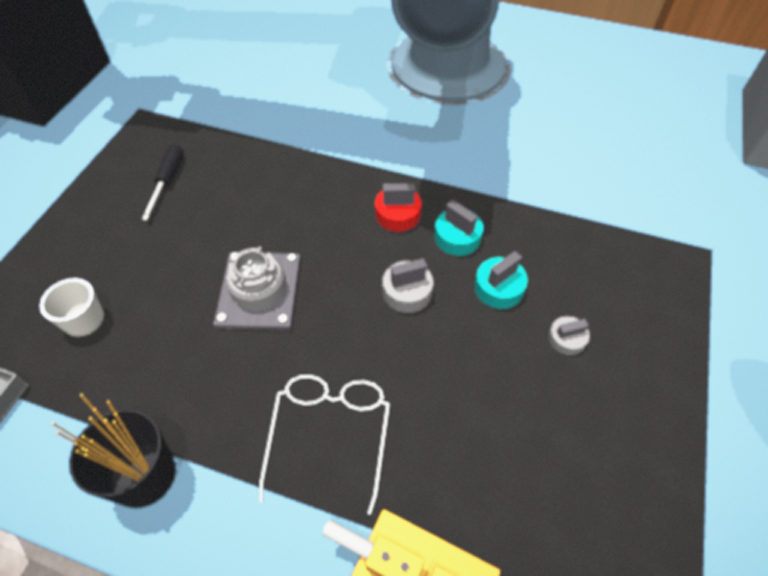

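The top view shows the larger cap at about (389,305)/1.5, the canister at (518,257)/1.5, the small cap at (244,310)/1.5 and the turquoise and red decoys nearby. I'll enlarge the cap and canister in both views.

```bash
python3 - <<'E'
from h import *
a=cv2.imread("pics/top0.png");
d=eyes.snapshot("top")["image"]; e=eyes.snapshot("scene")["image"]
A=cv2.resize(d[130:230,235:385],None,fx=5,fy=5,interpolation=cv2.INTER_CUBIC)[:290*2]
cv2.imwrite("pics/c1.png",A)
B=cv2.resize(e[150:230,135:295],None,fx=5,fy=5,interpolation=cv2.INTER_CUBIC)
cv2.imwrite("pics/c2.png",B)
E
```

```text
(no output)
```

View pics/c1.png

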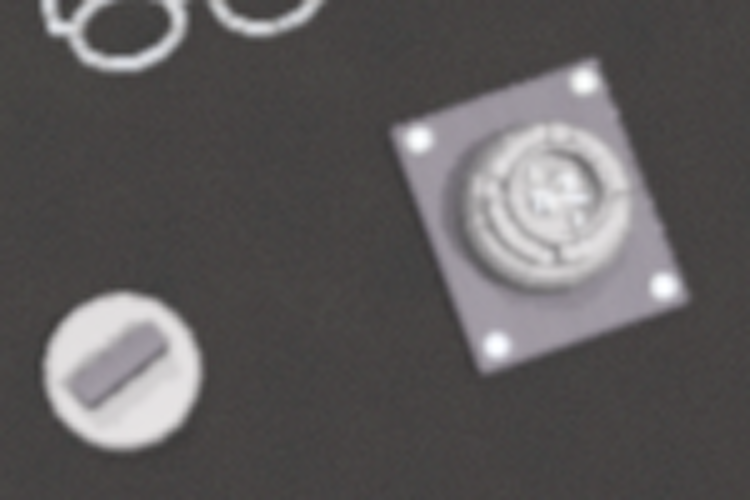

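View pics/c2.png

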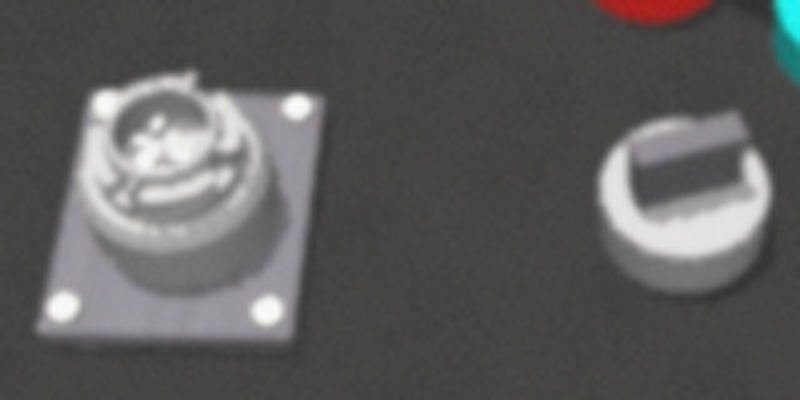

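```bash
cat >> h.py <<'E'
def ray(d,u,v):
    return np.array(d["origin"]),np.array(d["rotation"])@np.array([(u-d["cx"])/d["fx"],(v-d["cy"])/d["fy"],1])
def tri(rs):
    A=0;b=0
    for o,r in rs:
        r=r/np.linalg.norm(r);P=np.eye(3)-np.outer(r,r);A=A+P;b=b+P@o
    return np.linalg.solve(A,b)
E
python3 - <<'E'
from h import *
T=eyes.snapshot("top");S=eyes.snapshot("scene")
t=lambda x,y:(235+(x+.5)/5-.5,130+(y+.5)/5-.5)
s=lambda x,y:(135+(x+.5)/5-.5,150+(y+.5)/5-.5)
tb=[(417,139),(584,81),(663,286),(496,345)];
sb=[(105,103),(297,106),(267,311),(62,307)]
for z in(.006,.01): print("bolts",z,np.mean([px(T,*t(*p),z) for p in tb],0),np.mean([px(S,*s(*p),z) for p in sb],0))
print("tri bolts c",tri([ray(T,*t(540,213)),ray(S,*s(183,207))]))
print("mouth",px(T,*t(553,192),.067),px(S,*s(162,137),.067),tri([ray(T,*t(553,192)),ray(S,*s(162,137))]))
print("bar",px(T,*t(119,365),.06),px(S,*s(689,140),.06),tri([ray(T,*t(119,365)),ray(S,*s(689,140))]))
print("disc",px(T,*t(123,371),.027))
a=px(T,*t(161,331),.06)-px(T,*t(78.5,396),.06);b=px(S,*s(744,125),.06)-px(S,*s(633,155),.06)
for q in(a,b): print(np.linalg.norm(q),np.degrees(np.arctan2(q[1],q[0])))
c=px(T,*t(119,365),.06)
for n,u in(("small",(244,310)),("turq",(311,341)),("frame",(409,195))): print(n,px(T,u[0]/1.5,u[1]/1.5,.03))
E
```

```text
bolts 0.006 [ 0.58570244 -0.10920868  0.006     ] [ 0.57738199 -0.11166607  0.006     ]
bolts 0.01 [ 0.58500182 -0.10851655  0.01      ] [ 0.57962564 -0.10975906  0.01      ]
tri bolts c [ 0.58370187 -0.10757212  0.01383928]
mouth [ 0.58352896 -0.10475206  0.067     ] [ 0.58666282 -0.10386644  0.067     ] [ 0.584316   -0.10562217  0.06318874]
bar [0.51524419 0.08355361 0.06      ] [0.51721134 0.08519532 0.06      ] [0.51539765 0.08416061 0.05725974]
disc [0.51603223 0.08290601 0.027     ]
0.04516712657225129 -53.25001203898331
0.045512934245606027 127.50233161639355
small [0.51566629 0.29847594 0.03      ]
turq [0.46685883 0.19884224 0.03      ]
frame [0.68330518 0.04782903 0.03      ]
```

Request:
move_arm(deltas=[0, 0, 0, 0, -2.8, -2.58, 0, 0, 0, 0, 0, -2.8, -2.58, 0, 0, 0, 0, 0, -2.8, -2.58, 0, 0, 0, 0, 0, -2.8, -2.58, 0, 0, 0, 0, 0, -2.8, -2.58, 0, 0, 0, 0, 0, -2.8, -2.58, 0, 0, 0, 0, 0, -2.8, -2.58, 0, 0, 0, 0, 0, -2.8, -2.58, 0, 0, 0, 0, 0, -2.8, -2.58, 0, 0, 0, 0, 0, -2.8, -2.58, 0, 0, 0, 0, 0, -2.8, -2.58, 0, 0, 0, 0, 0, -2.8, -2.58, 0, 0, 0, 0, 0, -2.8, -2.58, 0, 0, 0, 0, 0, -2.8, -2.58, 0, 0, 0, 0, 0, -2.8, -2.58, 0, 0, 0, 0, 0, -2.8, -2.58, 0, 0, 0, 0, 0, -2.8, -2.58, 0, 0, 0, 0, 0, -2.8, -2.58, 0, 0, 0, 0, 0, -2.8, -2.58, 0, 0, 0, 0, 0, -2.8, -2.58, 0])

```text
time_s: 1.97
eef_pos: [0.5175, 0.0856, 0.2136]
tool_rot: [[0.0, 0.327, -0.945], [-0.0, -0.945, -0.327], [-1.0, 0.0, -0.0]]
ft_force: [0.7, -0.7, 0.9]
gripper_width: 0.047
```

Request:
move_arm(deltas=[-6.75, 0, 0, 0.5, 0, 0, 0, -6.75, 0, 0, 0.5, 0, 0, 0, -6.75, 0, 0, 0.5, 0, 0, 0, -6.75, 0, 0, 0.5, 0, 0, 0, -6.75, 0, 0, 0.5, 0, 0, 0, -6.75, 0, 0, 0.5, 0, 0, 0, -6.75, 0, 0, 0.5, 0, 0, 0, -6.75, 0, 0, 0.5, 0, 0, 0, -6.75, 0, 0, 0.5, 0, 0, 0, -6.75, 0, 0, 0.5, 0, 0, 0, -6.75, 0, 0, 0.5, 0, 0, 0, -6.75, 0, 0, 0.5, 0, 0, 0, -6.75, 0, 0, 0.5, 0, 0, 0, -6.75, 0, 0, 0.5, 0, 0, 0, -6.75, 0, 0, 0.5, 0, 0, 0, -6.75, 0, 0, 0.5, 0, 0, 0, 0, 0, 0, 0, 0, 0, 0])

```text
time_s: 3.38
eef_pos: [0.5163, 0.0835, 0.1324]
tool_rot: [[-0.002, 0.797, 0.604], [0.0, 0.604, -0.797], [-1.0, -0.001, -0.001]]
ft_force: [0.3, 0.1, -0.5]
gripper_width: 0.0467
```

```bash
cat >> h.py <<'E'
def st(tgt=None,yaw=None):
    s=bot.read_state();R=s["tool_rot"];p=s["eef_pos"]
    y=np.degrees(np.arctan2(R[1,1],R[0,1]))
    print("t%.2f"%s["time_s"],"p",np.round(p,4),"yaw%.2f"%y,"xax",np.round(R[:,0],4),"F",np.round(s["ft_force"],1),"M",np.round(s["ft_torque"],2),"w%.4f"%s["gripper_width"],"q",np.round(s["qpos"],1))
    if tgt is not None: print("tool shift cm",np.round(R.T@(np.array(tgt)-p)*100,2))
    if yaw is not None: print("turn x",round(y-yaw,2))
    return s
E
python3 - <<'E'
from h import *
st((.516,.0838,.040),37)
snap("scene","s1.png",(180,60,360,240),3.3)
E
```

```text
t3.38 p [0.5163 0.0835 0.1324] yaw37.17 xax [-1.9e-03  1.0e-04 -1.0e+00] F [ 0.3  0.1 -0.5] M [-0.01 -0.1  -0.03] w0.0467 q [ -3.2   2.3 111.3  -0.   66.5 -40.4]
tool shift cm [ 9.24  0.   -0.03]
turn x 0.17
```

View pics/s1.png

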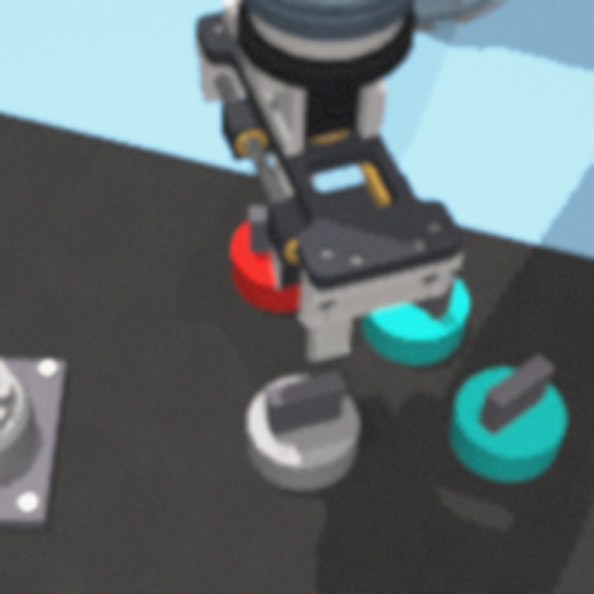

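The jaws sit square over the larger cap's bar at about (305,400) in the crop, clear of the red and turquoise caps. I'll descend and grip.

Request:
move_arm(deltas=[0, 0, 0, 1.5, 0, 0, 0, 0, 0, 0, 1.5, 0, 0, 0, 0, 0, 0, 1.5, 0, 0, 0, 0, 0, 0, 1.5, 0, 0, 0, 0, 0, 0, 1.5, 0, 0, 0, 0, 0, 0, 1.0, 0, 0, 0, 0, 0, 0, 0.7, 0, 0, 0, 0, 0, 0, 0, 0, 0, 0, 0, 0, 0, 0, 0, 0, -1, 0, 0, 0, 0, 0, 0, -1, 0, 0, 0, 0, 0, 0, -1, 0, 0, 0, 0, 0, 0, -1, 0, 0, 0, 0, 0, 0, -1, 0, 0, 0, 0, 0, 0, -1])

```text
time_s: 4.6
eef_pos: [0.5174, 0.0834, 0.0419]
tool_rot: [[0.001, 0.798, 0.603], [-0.0, 0.603, -0.798], [-1.0, 0.0, 0.001]]
ft_force: [-0.1, -0.8, 1.9]
gripper_width: 0.0134
```

```bash
python3 - <<'E'
from h import *
st()
E
```

```text
t4.60 p [0.5174 0.0834 0.0419] yaw37.07 xax [ 6.e-04 -2.e-04 -1.e+00] F [-0.1 -0.8  1.9] M [-0.07  0.09  0.03] w0.0134 q [ -3.2  10.5 113.4  -0.   56.1 -40.3]
```

Request:
move_arm(deltas=[0, 0, 0, -0.6, 0, 0, -1, 0, 0, 0, -1.2, 0, 0, -1, 0, 0, 0, -2, 0, 0, -1, 0, 0, 0, -2, 0, 0, -1, 0, 0, 0, -2, 0, 0, -1, 0, 0, 0, -2, -0.5, 1.6, -1, 0, 0, 0, 0, -0.5, 1.6, -1, 0, 0, 0, 0, -0.5, 1.6, -1, 0, 0, 0, 0, -0.5, 1.6, -1, 0, 0, 0, 0, -0.5, 1.6, -1, 0, 0, 0, 0, -0.5, 1.6, -1, 0, 0, 0, 0, -0.5, 1.6, -1, 0, 0, 0, 0, -0.5, 1.6, -1, 0, 0, 0, 0, -0.5, 1.6, -1, 0, 0, 0, 0, -0.5, 1.6, -1, 0, 0, 0, 0, -0.5, 1.6, -1, 0, 0, 0, 0, -0.5, 1.6, -1, 0, 0, 0, 0, 0, 0, -1, 0, 0, 0, 0, 0, 0, -1])

```text
time_s: 6.18
eef_pos: [0.5852, -0.1068, 0.1394]
tool_rot: [[-0.0, 0.799, 0.602], [0.0, 0.602, -0.799], [-1.0, 0.0, -0.0]]
ft_force: [-0.3, 0.9, -1.8]
gripper_width: 0.0141
```

```bash
python3 - <<'E'
from h import *
st((.585,-.105,.14),37)
d=snap("scene","s2.png",(120,100,240,220),5)
e=snap("top","t2.png",(290,110,410,230),5)
import numpy as np
E
```

```text
t6.18 p [ 0.5852 -0.1068  0.1394] yaw36.99 xax [-2.e-04  4.e-04 -1.e+00] F [-0.3  0.9 -1.8] M [-0.02 -0.14  0.06] w0.0141 q [-21.3  11.2 100.8   0.   68.1 -58.3]
tool shift cm [-0.06  0.09 -0.15]
turn x -0.01
```

View pics/s2.png

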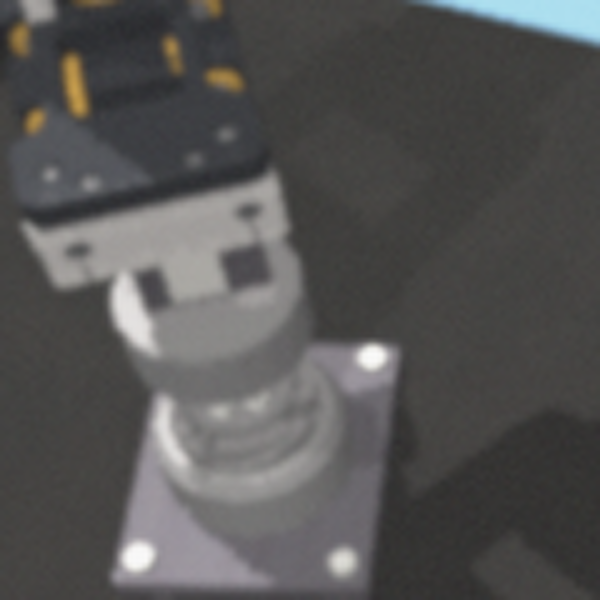

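```bash
python3 - <<'E'
from h import *
T=eyes.snapshot("top");S=eyes.snapshot("scene")
def circ(im,d,c,z,r,off,col,s=5):
    P=[]
    for a in np.linspace(0,2*np.pi,60):
        u,v=proj(d,(c[0]+r*np.cos(a),c[1]+r*np.sin(a),z)); P.append(((u+.5-off[0])*s-.5,(v+.5-off[1])*s-.5))
    cv2.polylines(im,[np.int32(np.round(np.array(P)*16))],True,col,1,cv2.LINE_AA,4)
m=(.585,-.106)
a=cv2.imread("pics/c1.png");b=cv2.imread("pics/c2.png");c=cv2.imread("pics/s2.png");e=cv2.imread("pics/c1.png")
for im,d,off in((a,T,(235,130)),(b,S,(135,150))):
    circ(im,d,m,.067,.0215,off,(0,0,255)); circ(im,d,m,.046,.038,off,(0,255,0)); 
k=(.5852-.0006,-.1068+.0008)
circ(c,S,k,.0975,.0335,(120,100),(0,0,255));circ(c,S,k,.1245,.0335,(120,100),(0,255,0))
k=(.5162,.0844)
for K,col in((k,(0,0,255)),):
    circ(b,S,k,0,.0335,(135,150),col);circ(b,S,k,.027,.0335,(135,150),(0,255,0));circ(a,T,k,.027,.0335,(235,130),(0,255,0))
r=lambda i,w,h:cv2.resize(i,(w,h))
M=np.vstack([np.hstack([a[40:310,390:700],r(c[200:450,60:360],490,270) [:, :490]]),np.hstack([b[50:350,20:420],b[50:350,400:800]])]) 
cv2.imwrite("pics/ov.png",M)
E
```

```text
(no output)
```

View pics/ov.png

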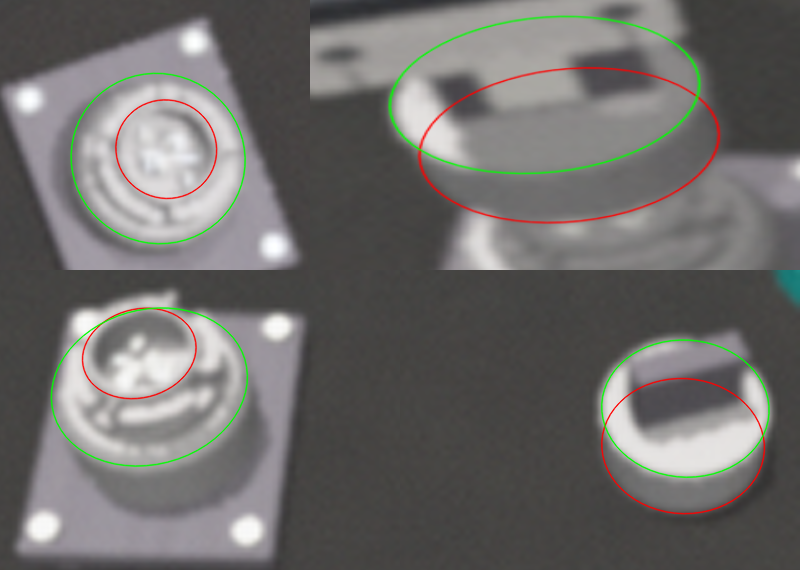

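The overlay shows the held cap within about 1 mm of its assumed pose and the mouth within 1–2 mm of (0.585,-0.1053). I'll make a small correction and lower gently.

Request:
move_arm(deltas=[0, 0, 0, 0.8, 0.07, -0.03, -1, 0, 0, 0, 0.8, 0, 0, -1, 0, 0, 0, 0.6, 0, 0, -1, 0, 0, 0, 0.4, 0, 0, -1, 0, 0, 0, 0.3, 0, 0, -1, 0, 0, 0, 0.15, 0, 0, -1, 0, 0, 0, 0.15, 0, 0, -1, 0, 0, 0, 0.1, 0, 0, -1, 0, 0, 0, 0.1, 0, 0, -1, 0, 0, 0, 0, 0, 0, -1, 0, 0, 0, 0, 0, 0, -1])

```text
time_s: 7.3
eef_pos: [0.5857, -0.1054, 0.1062]
tool_rot: [[0.001, 0.798, 0.603], [-0.0, 0.603, -0.798], [-1.0, 0.0, 0.001]]
ft_force: [-0.4, 0.6, 3.0]
gripper_width: 0.0138
```

```bash
python3 - <<'E'
from h import *
st()
E
```

```text
t7.30 p [ 0.5857 -0.1054  0.1062] yaw37.07 xax [ 9.e-04 -4.e-04 -1.e+00] F [-0.4  0.6  3. ] M [ 0.05  0.2  -0.04] w0.0138 q [-21.1  13.6 101.8  -0.   64.6 -58.2]
```

Request:
move_arm(deltas=[0, 0, 0, 0.1, 0, 0, -1, 0, 0, 0, 0, 0, 0, -1])

```text
time_s: 7.47
eef_pos: [0.5858, -0.1058, 0.1049]
tool_rot: [[0.001, 0.798, 0.603], [-0.002, 0.603, -0.798], [-1.0, 0.0, 0.002]]
ft_force: [0.0, -3.5, -1.6]
gripper_width: 0.0138
```

Request:
move_arm(deltas=[0, 0, 0, 0.1, 0, 0, -1, 0, 0, 0, 0, 0, 0, -1])

```text
time_s: 7.63
eef_pos: [0.5857, -0.1062, 0.1035]
tool_rot: [[0.001, 0.798, 0.603], [-0.002, 0.603, -0.798], [-1.0, -0.0, 0.002]]
ft_force: [0.6, -4.0, -0.3]
gripper_width: 0.014
```

Request:
move_arm(deltas=[0, 0, 0, 0.1, -0.03, 0.04, -1, 0, 0, 0, 0, 0, 0, -1])

```text
time_s: 7.8
eef_pos: [0.5855, -0.1063, 0.1025]
tool_rot: [[0.001, 0.798, 0.603], [-0.001, 0.603, -0.798], [-1.0, -0.0, 0.001]]
ft_force: [0.3, -3.3, 0.4]
gripper_width: 0.0138
```

Request:
move_arm(deltas=[0, 0, 0, 0.1, 0, 0, -1, 0, 0, 0, 0, 0, 0, -1])

```text
time_s: 7.97
eef_pos: [0.5854, -0.1063, 0.1017]
tool_rot: [[0.0, 0.798, 0.603], [-0.001, 0.603, -0.798], [-1.0, -0.001, 0.001]]
ft_force: [-0.7, -5.8, 2.0]
gripper_width: 0.014
```

Request:
move_arm(deltas=[0, 0, 0, 0.1, 0, 0, -1, 0, 0, 0, 0, 0, 0, -1])

```text
time_s: 8.13
eef_pos: [0.5856, -0.1063, 0.1015]
tool_rot: [[0.0, 0.798, 0.603], [-0.001, 0.603, -0.798], [-1.0, -0.001, 0.001]]
ft_force: [-2.1, -4.9, 6.0]
gripper_width: 0.0141
```

Request:
move_arm(deltas=[-4, 0, 0, 0, -0.03, 0.04, -1, -4, 0, 0, 0, 0, 0, -1, -4, 0, 0, 0, 0, 0, -1, 0, 0, 0, 0, 0, 0, -1])

```text
time_s: 8.47
eef_pos: [0.5844, -0.1061, 0.0998]
tool_rot: [[-0.002, 0.654, 0.756], [0.0, 0.756, -0.654], [-1.0, -0.001, -0.002]]
ft_force: [-1.8, -4.8, -0.1]
gripper_width: 0.0136
```

Request:
move_arm(deltas=[-4, 0, 0, 0, 0, 0, -1, -4, 0, 0, 0, 0, 0, -1, -4, 0, 0, 0, 0, 0, -1, 0, 0, 0, 0, 0, 0, -1])

```text
time_s: 8.8
eef_pos: [0.5847, -0.1058, 0.0999]
tool_rot: [[-0.002, 0.484, 0.875], [0.001, 0.875, -0.484], [-1.0, 0.0, -0.002]]
ft_force: [-1.2, -3.7, -1.0]
gripper_width: 0.0139
```

Request:
move_arm(deltas=[0, 0, 0, 0.1, 0, 0, -1, 0, 0, 0, 0.05, 0, 0, -1, 0, 0, 0, 0, 0, 0, -1])

```text
time_s: 9.05
eef_pos: [0.5849, -0.1058, 0.0997]
tool_rot: [[-0.002, 0.486, 0.874], [0.001, 0.874, -0.486], [-1.0, -0.0, -0.002]]
ft_force: [-5.4, -2.1, 7.5]
gripper_width: 0.0137
```

```bash
python3 - <<'E'
from h import *
st()
E
```

```text
t9.05 p [ 0.5849 -0.1058  0.0997] yaw60.92 xax [-1.8e-03  8.0e-04 -1.0e+00] F [-5.4 -2.1  7.5] M [-0.43  0.97  0.02] w0.0137 q [-21.2  14.1 101.9   0.   64.1 -82.1]
```

Request:
move_arm(deltas=[-4, 0, 0, 0, -0.03, -0.04, -1, -4, 0, 0, 0, 0, 0, -1, -4, 0, 0, 0, 0, 0, -1, 0, 0, 0, 0, 0, 0, -1])

```text
time_s: 9.38
eef_pos: [0.5848, -0.1061, 0.0991]
tool_rot: [[-0.0, 0.292, 0.956], [0.0, 0.956, -0.292], [-1.0, 0.0, -0.0]]
ft_force: [-2.4, -2.9, 2.3]
gripper_width: 0.0139
```

Request:
move_arm(deltas=[-4, 0, 0, 0, 0, 0, -1, -4, 0, 0, 0, 0, 0, -1, -4, 0, 0, 0, 0, 0, -1, 0, 0, 0, 0, 0, 0, -1])

```text
time_s: 9.72
eef_pos: [0.5845, -0.1061, 0.0983]
tool_rot: [[-0.001, 0.088, 0.996], [0.0, 0.996, -0.088], [-1.0, 0.0, -0.001]]
ft_force: [-0.3, -2.4, -0.3]
gripper_width: 0.0142
```

Request:
move_arm(deltas=[0, 0, 0, 0.1, 0, 0, -1, 0, 0, 0, 0.1, 0, 0, -1, 0, 0, 0, 0, 0, 0, -1])

```text
time_s: 9.97
eef_pos: [0.5848, -0.1061, 0.0967]
tool_rot: [[0.0, 0.088, 0.996], [0.0, 0.996, -0.088], [-1.0, 0.0, 0.0]]
ft_force: [-0.1, -2.3, -0.8]
gripper_width: 0.0139
```

It's dropping into the start gaps, so I'll follow it down.

Request:
move_arm(deltas=[0, 0, 0, 0.1, 0, 0, -1, 0, 0, 0, 0.1, 0, 0, -1, 0, 0, 0, 0, 0, 0, -1])

```text
time_s: 10.22
eef_pos: [0.5849, -0.1062, 0.0948]
tool_rot: [[0.0, 0.087, 0.996], [0.0, 0.996, -0.087], [-1.0, 0.0, 0.0]]
ft_force: [0.1, -2.6, -0.6]
gripper_width: 0.0137
```

Request:
move_arm(deltas=[0, 0, 0, 0.1, 0, 0, -1, 0, 0, 0, 0.1, 0, 0, -1, 0, 0, 0, 0, 0, 0, -1])

```text
time_s: 10.47
eef_pos: [0.5849, -0.1062, 0.0928]
tool_rot: [[0.0, 0.086, 0.996], [0.0, 0.996, -0.086], [-1.0, 0.0, 0.0]]
ft_force: [-0.8, -3.1, 0.1]
gripper_width: 0.0137
```

Request:
move_arm(deltas=[0, 0, 0, 0.06, 0, 0, -1, 4, 0, 0, 0, 0, 0, -1, 4, 0, 0, 0, 0, 0, -1, 0, 0, 0, 0, 0, 0, -1])

```text
time_s: 10.8
eef_pos: [0.5854, -0.106, 0.0928]
tool_rot: [[0.001, 0.225, 0.974], [0.0, 0.974, -0.225], [-1.0, 0.001, 0.001]]
ft_force: [-0.2, -0.6, 1.9]
gripper_width: 0.0137
```

Request:
move_arm(deltas=[4, 0, 0, 0.03, 0, 0, -1, 4, 0, 0, 0.03, 0, 0, -1, 0, 0, 0, 0, 0, 0, -1])

```text
time_s: 11.05
eef_pos: [0.5856, -0.1065, 0.0926]
tool_rot: [[0.002, 0.357, 0.934], [-0.001, 0.934, -0.357], [-1.0, -0.0, 0.002]]
ft_force: [0.1, -1.4, 5.1]
gripper_width: 0.0139
```

Request:
move_arm(deltas=[4, 0, 0, 0.03, 0, 0, -1, 4, 0, 0, 0.03, 0, 0, -1, 0, 0, 0, 0, 0, 0, -1])

```text
time_s: 11.3
eef_pos: [0.5855, -0.1067, 0.092]
tool_rot: [[0.002, 0.482, 0.876], [-0.001, 0.876, -0.482], [-1.0, -0.0, 0.002]]
ft_force: [-1.3, -1.7, 5.7]
gripper_width: 0.0138
```

```bash
python3 - <<'E'
from h import *
st()
E
```

```text
t11.30 p [ 0.5855 -0.1067  0.092 ] yaw61.16 xax [ 0.0015 -0.0011 -1.    ] F [-1.3 -1.7  5.7] M [-0.61  0.1  -0.16] w0.0138 q [-21.2  14.6 102.2  -0.   63.1 -82.4]
```

Request:
move_arm(deltas=[4, 0, 0, 0.036, 0, 0, -1, 4, 0, 0, 0.036, 0, 0, -1, 4, 0, 0, 0.036, 0, 0, -1, 0, 0, 0, 0, 0, 0, -1])

```text
time_s: 11.63
eef_pos: [0.5854, -0.1073, 0.0909]
tool_rot: [[0.001, 0.654, 0.757], [-0.002, 0.757, -0.654], [-1.0, -0.001, 0.002]]
ft_force: [-1.1, -4.1, 5.6]
gripper_width: 0.0137
```

Request:
move_arm(deltas=[4, 0, 0, 0.036, 0, 0, -1, 4, 0, 0, 0.036, 0, 0, -1, 4, 0, 0, 0.036, 0, 0, -1, 0, 0, 0, 0, 0, 0, -1])

```text
time_s: 11.97
eef_pos: [0.5851, -0.1074, 0.0898]
tool_rot: [[0.0, 0.797, 0.605], [-0.002, 0.605, -0.797], [-1.0, -0.001, 0.002]]
ft_force: [-2.0, -4.5, 5.7]
gripper_width: 0.0137
```

```bash
python3 - <<'E'
from h import *
st()
E
```

```text
t11.97 p [ 0.5851 -0.1074  0.0898] yaw37.20 xax [ 5.0e-04 -2.3e-03 -1.0e+00] F [-2.  -4.5  5.7] M [-1.1   0.37 -0.08] w0.0137 q [-2.130e+01  1.480e+01  1.022e+02 -1.000e-01  6.290e+01 -5.840e+01]
```

Request:
move_arm(deltas=[4, 0, 0, 0.036, -0.03, 0.04, -1, 4, 0, 0, 0.036, 0, 0, -1, 4, 0, 0, 0.036, 0, 0, -1, 0, 0, 0, 0, 0, 0, -1])

```text
time_s: 12.3
eef_pos: [0.5849, -0.1077, 0.0887]
tool_rot: [[-0.0, 0.905, 0.426], [-0.002, 0.426, -0.905], [-1.0, -0.001, 0.002]]
ft_force: [-2.3, -4.0, 6.5]
gripper_width: 0.014
```

Request:
move_arm(deltas=[4, 0, 0, 0.036, 0, 0, -1, 4, 0, 0, 0.03, 0, 0, -1, 0, 0, 0, 0, 0, 0, -1])

```text
time_s: 12.55
eef_pos: [0.5846, -0.1079, 0.088]
tool_rot: [[-0.001, 0.955, 0.296], [-0.002, 0.296, -0.955], [-1.0, -0.002, 0.002]]
ft_force: [-5.0, -4.3, 6.1]
gripper_width: 0.0138
```

```bash
python3 - <<'E'
from h import *
st()
E
```

```text
t12.55 p [ 0.5846 -0.1079  0.088 ] yaw17.20 xax [-0.0011 -0.0021 -1.    ] F [-5.  -4.3  6.1] M [-1.1  0.8 -0.2] w0.0138 q [-21.3  15.  102.3  -0.2  62.8 -38.4]
```

Request:
move_arm(deltas=[3, 0, 0, 0.02, -0.06, 0.02, -1, 3, 0, 0, 0, 0, 0, -1, 0, 0, 0, 0, 0, 0, -1])

```text
time_s: 12.8
eef_pos: [0.5844, -0.1078, 0.0877]
tool_rot: [[-0.0, 0.981, 0.195], [-0.001, 0.195, -0.981], [-1.0, -0.0, 0.001]]
ft_force: [-2.7, -3.6, 5.4]
gripper_width: 0.0138
```

```bash
python3 - <<'E'
from h import *
st()
E
```

```text
t12.80 p [ 0.5844 -0.1078  0.0877] yaw11.22 xax [-0.     -0.0013 -1.    ] F [-2.7 -3.6  5.4] M [-0.83  0.42 -0.06] w0.0138 q [-2.130e+01  1.490e+01  1.023e+02 -1.000e-01  6.270e+01 -3.250e+01]
```

Request:
move_arm(deltas=[2, 0, 0, 0, 0, 0, -1, 2, 0, 0, 0, 0, 0, -1, 0, 0, 0, 0, 0, 0, -1])

```text
time_s: 13.05
eef_pos: [0.5842, -0.1078, 0.0877]
tool_rot: [[-0.001, 0.992, 0.127], [-0.001, 0.127, -0.992], [-1.0, -0.001, 0.001]]
ft_force: [-2.4, -3.5, 5.7]
gripper_width: 0.0138
```

```bash
python3 - <<'E'
from h import *
st()
E
```

```text
t13.05 p [ 0.5842 -0.1078  0.0877] yaw7.28 xax [-5.0e-04 -1.2e-03 -1.0e+00] F [-2.4 -3.5  5.7] M [-0.83  0.57  0.05] w0.0138 q [-2.130e+01  1.490e+01  1.023e+02 -1.000e-01  6.270e+01 -2.860e+01]
```

Request:
move_arm(deltas=[2, 0, 0, 0, 0, 0, -1, 2, 0, 0, 0, 0, 0, -1, 0, 0, 0, 0, 0, 0, -1])

```text
time_s: 13.3
eef_pos: [0.5838, -0.1078, 0.0877]
tool_rot: [[-0.002, 0.998, 0.058], [-0.001, 0.058, -0.998], [-1.0, -0.002, 0.001]]
ft_force: [-3.5, -4.1, 6.8]
gripper_width: 0.0142
```

```bash
python3 - <<'E'
from h import *
st()
E
```

```text
t13.30 p [ 0.5838 -0.1078  0.0877] yaw3.35 xax [-0.0018 -0.0014 -1.    ] F [-3.5 -4.1  6.8] M [-0.81  0.78  0.45] w0.0142 q [-2.130e+01  1.490e+01  1.023e+02 -1.000e-01  6.280e+01 -2.460e+01]
```

Request:
move_arm(deltas=[2, 0, 0, 0, 0, 0, -1, 2, 0, 0, 0, 0, 0, -1, 0, 0, 0, 0, 0, 0, -1])

```text
time_s: 13.55
eef_pos: [0.5836, -0.1081, 0.0877]
tool_rot: [[-0.003, 1.0, -0.01], [-0.002, -0.01, -1.0], [-1.0, -0.002, 0.002]]
ft_force: [-5.1, -5.2, 7.9]
gripper_width: 0.0143
```

```bash
python3 - <<'E'
from h import *
st()
E
```

```text
t13.55 p [ 0.5836 -0.1081  0.0877] yaw-0.59 xax [-0.0025 -0.0023 -1.    ] F [-5.1 -5.2  7.9] M [-0.98  1.09  0.67] w0.0143 q [-21.3  14.9 102.4  -0.2  62.8 -20.7]
```

Request:
move_arm(deltas=[2, 0, 0, 0, 0, 0, -1, 2, 0, 0, 0, 0, 0, -1, 2, 0, 0, 0, 0, 0, -1, 0, 0, 0, 0, 0, 0, -1])

```text
time_s: 13.88
eef_pos: [0.5836, -0.108, 0.0878]
tool_rot: [[-0.003, 0.993, -0.114], [-0.002, -0.114, -0.993], [-1.0, -0.002, 0.003]]
ft_force: [-6.2, -4.4, 7.8]
gripper_width: 0.0157
```

```bash
python3 - <<'E'
from h import *
st()
snap("top","t3.png",(290,110,410,230),5)
snap("scene","s3.png",(120,100,240,220),5)
E
```

```text
t13.88 p [ 0.5836 -0.108   0.0878] yaw-6.56 xax [-0.0026 -0.0022 -1.    ] F [-6.2 -4.4  7.8] M [-0.94  1.09  0.84] w0.0157 q [-21.3  14.9 102.4  -0.2  62.8 -14.7]
```

View pics/s3.png

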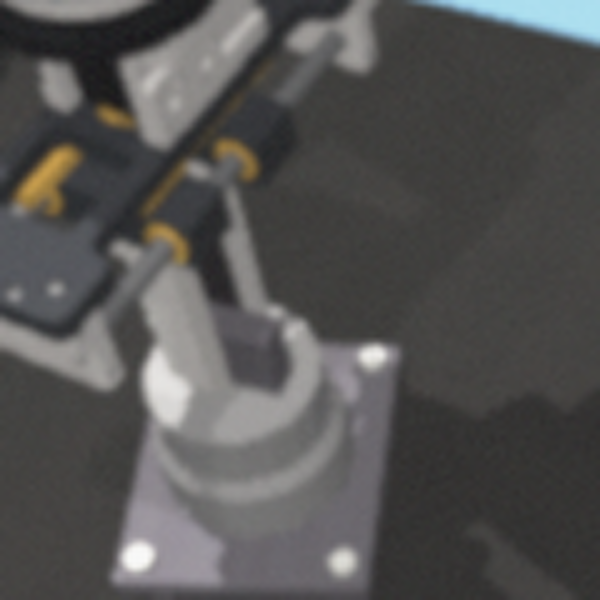

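The cap sits down on the canister shoulder, square on the pot at about (235,410). The torque rose and the bar stopped turning in the jaws while z held at 0.0877, so it's at the stop. I'll release and retreat.

Request:
move_arm(deltas=[0, 0, 0, -0.1, 0, 0, -0.4, 0, 0, 0, 0, 0, 0, 0, 0, 0, 0, 0, 0, 0, 0, 0, 0, 0, 0, 0, 0, 0, 0, 0, 0, 0, 0, 0, 0, 0, 0, 0, -0.5, 0, 0, 0, 0, 0, 0, -1, 0, 0, 0, 0, 0, 0, -2, 0, 0, 0, 0, 0, 0, -3, 0, 0, 0, 0, 0, 0, -3, 0, 0, 0, 0, 0, 0, -3, 0, 0, 0, 0, 0, 0, 0, 0, 3.5, 0, 0, 0, 0, 0, 0, 3.5, 0, 0, 0, 0, 0, 0, 3.5, 0, 0, 0, 0, 0, 0, 3.5, 0, 0, 0, 0, 0, 0, 0, 0])

```text
time_s: 15.32
eef_pos: [0.5668, -0.2514, 0.2144]
tool_rot: [[0.001, 0.992, -0.126], [-0.003, -0.126, -0.992], [-1.0, 0.002, 0.003]]
ft_force: [0.5, -0.3, 0.6]
gripper_width: 0.0471
```

```bash
python3 - <<'E'
from h import *
st()
a=snap("top","t4.png"); b=snap("scene","s4.png")
A=cv2.resize(a["image"][120:220,290:400],None,fx=3.6,fy=3.6,interpolation=cv2.INTER_CUBIC)
B=cv2.resize(b["image"][140:240,130:240],None,fx=3.6,fy=3.6,interpolation=cv2.INTER_CUBIC)
C=np.hstack([a["image"],b["image"]]);C=cv2.resize(C,(792,297)) if 0 else cv2.resize(np.hstack([a["image"][20:300],b["image"][60:340]]),(792,217))
cv2.imwrite("pics/f.png",np.vstack([np.hstack([A,B]),C]))
E
```

```text
t15.32 p [ 0.5668 -0.2514  0.2144] yaw-7.22 xax [ 0.0014 -0.0027 -1.    ] F [ 0.5 -0.3  0.6] M [ 0.02 -0.08 -0.02] w0.0471 q [-34.3  10.   93.9  -0.1  76.  -27.1]
```

View pics/f.png

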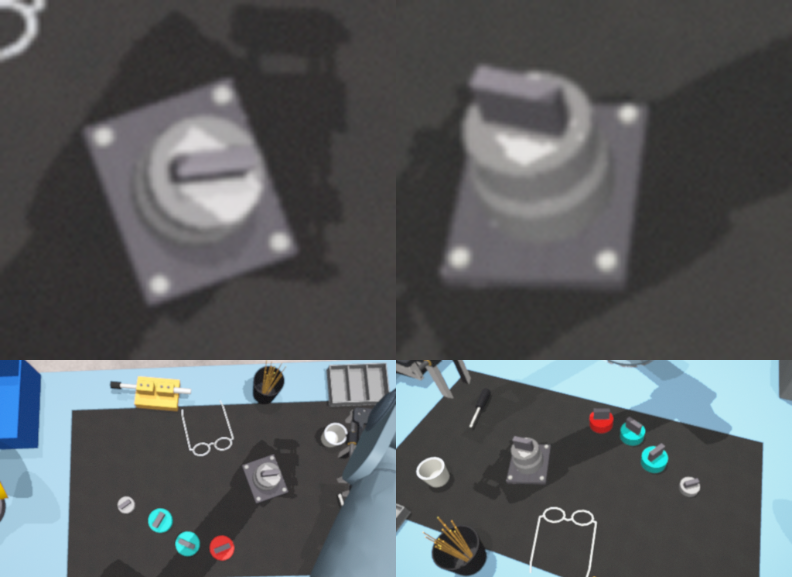

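The cap is on and let go, and the other items look unmoved. I'll measure the bar's angle in an enlarged pair, to make sure it's still at the stop.

```bash
python3 - <<'E'
import cv2,numpy as np
a=cv2.imread("pics/t4.png")[150:180,325:365];b=cv2.imread("pics/s4.png")[150:190,145:185]
r=lambda i:cv2.resize(i,None,fx=10,fy=10,interpolation=cv2.INTER_CUBIC)
A=r(a);B=r(b);A=np.vstack([A,np.zeros((100,400,3),np.uint8)])
cv2.imwrite("pics/g.png",np.clip(np.hstack([A,B]).astype(float)*1.3,0,255))
E
```

```text
[ WARN:0@0.094] global loadsave.cpp:1063 imwrite_ Unsupported depth image for selected encoder is fallbacked to CV_8U.
```

View pics/g.png

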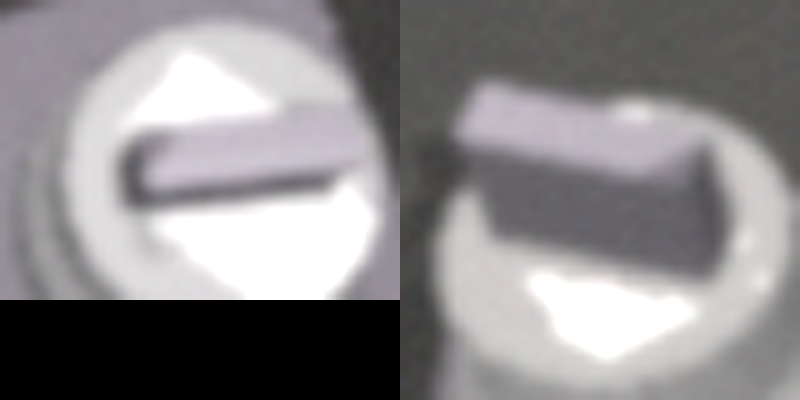

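```bash
python3 - <<'E'
from h import *
T=eyes.snapshot("top");S=eyes.snapshot("scene")
t=lambda x,y:(325+x/10-.45,150+y/10-.45)
s=lambda x,y:(145+(x-400)/10-.45,150+y/10-.45)
for n,d,f,P in(("top",T,t,[(150,165),(362,133)]),("top lowedge",T,t,[(150,192),(365,162)]),("top upedge",T,t,[(150,138),(360,103)]),("sc",S,s,[(472,113),(687,155)]),("sc near",S,s,[(458,145),(665,178)]),("sc far",S,s,[(487,82),(708,130)])):
    a,b=[px(d,*f(*p),.106) for p in P];q=b-a
    print(n,(a+b)/2,np.linalg.norm(q),np.degrees(np.arctan2(q[1],q[0])))
E
```

```text
top [ 0.58339643 -0.10822981  0.106     ] 0.04393055999918504 -83.09263570882837
top lowedge [ 0.57755208 -0.10821118  0.106     ] 0.044424316283393044 -83.73956936429015
top upedge [ 0.5893529  -0.10835659  0.106     ] 0.043683162672961136 -82.20274405727106
sc [ 0.58412322 -0.10608975  0.106     ] 0.0417781755158543 95.56655092095745
sc near [ 0.59093177 -0.1062432   0.106     ] 0.039421130006283424 97.98260271360327
sc far [ 0.57713687 -0.10598271  0.106     ] 0.04359638334673215 94.08711861522802
```

The bar angle measures as yaw about 6, while the jaw widths hinted at about 0–2 under torque. I'll re-grip square to the bar and feel for the stop once more.

Request:
move_arm(deltas=[0, 0, 0, 0, 0, -3.5, 0, 0, 0, 0, 0, 0, -3.5, 0, 0, 0, 0, 0, 0, -3.5, 0, 0, 0, 0, 0, 0, -3.5, 0, -6.5, 0, 0, 0, 0, 0, 0, -6.5, 0, 0, 0, 0, 0, 0, 0, 0, 0, 3, 0, 0, 0, 0, 0, 0, 3, 0, 0, 0, 0, 0, 0, 3, 0, 0, 0, 0, 0, 0, 2, 0, 0, 0, 0, 0, 0, 1, 0, 0, 0, 0, 0, 0, 0.4, 0, 0, 0, 0, 0, 0, 0, 0, 0, 0])

```text
time_s: 16.6
eef_pos: [0.5843, -0.1063, 0.089]
tool_rot: [[-0.0, 0.994, 0.107], [0.0, 0.107, -0.994], [-1.0, -0.0, -0.0]]
ft_force: [0.5, -0.6, 0.1]
gripper_width: 0.0471
```

Request:
move_arm(deltas=[0, 0, 0, 0, 0, 0, -1, 0, 0, 0, 0, 0, 0, -1, 0, 0, 0, 0, 0, 0, -1, 0, 0, 0, 0, 0, 0, -1, 0, 0, 0, 0, 0, 0, -1, 0, 0, 0, 0, 0, 0, -1])

```text
time_s: 17.1
eef_pos: [0.5842, -0.1074, 0.0896]
tool_rot: [[-0.0, 0.994, 0.106], [-0.001, 0.106, -0.994], [-1.0, -0.0, 0.0]]
ft_force: [-1.7, -1.1, 2.0]
gripper_width: 0.0135
```

```bash
python3 - <<'E'
from h import *
st()
E
```

```text
t17.10 p [ 0.5842 -0.1074  0.0896] yaw6.08 xax [-3.e-04 -5.e-04 -1.e+00] F [-1.7 -1.1  2. ] M [-0.05  0.21  0.01] w0.0135 q [-21.3  14.8 102.3  -0.   62.9 -27.4]
```

Request:
move_arm(deltas=[2, 0, 0, 0, 0, 0, -1, 0, 0, 0, 0, 0, 0, -1, 0, 0, 0, 0, 0, 0, -1])

```text
time_s: 17.35
eef_pos: [0.5838, -0.1074, 0.0895]
tool_rot: [[-0.002, 0.997, 0.072], [-0.0, 0.072, -0.997], [-1.0, -0.002, 0.0]]
ft_force: [-5.1, -0.8, 6.0]
gripper_width: 0.0137
```

```bash
python3 - <<'E'
from h import *
st()
E
```

```text
t17.35 p [ 0.5838 -0.1074  0.0895] yaw4.14 xax [-1.7e-03 -4.0e-04 -1.0e+00] F [-5.1 -0.8  6. ] M [-0.16  0.93  0.19] w0.0137 q [-2.130e+01  1.480e+01  1.023e+02 -1.000e-01  6.300e+01 -2.540e+01]
```

Request:
move_arm(deltas=[2, 0, 0, 0, 0, 0, -1, 0, 0, 0, 0, 0, 0, -1, 0, 0, 0, 0, 0, 0, -1])

```text
time_s: 17.6
eef_pos: [0.5837, -0.1076, 0.0895]
tool_rot: [[-0.002, 0.999, 0.038], [-0.001, 0.038, -0.999], [-1.0, -0.002, 0.001]]
ft_force: [-4.4, -1.6, 5.5]
gripper_width: 0.0139
```

```bash
python3 - <<'E'
from h import *
st()
E
```

```text
t17.60 p [ 0.5837 -0.1076  0.0895] yaw2.20 xax [-0.0021 -0.001  -1.    ] F [-4.4 -1.6  5.5] M [-0.27  1.06  0.45] w0.0139 q [-2.130e+01  1.480e+01  1.023e+02 -1.000e-01  6.300e+01 -2.350e+01]
```

Torque climbs at once from yaw 6 (0.01, 0.19, 0.45 N m) and the cap doesn't turn. The hard stop is confirmed, so I'll release, retreat and hand in.

Request:
move_arm(deltas=[0, 0, 0, 0, 0, 0, 0, 0, 0, 0, 0, 0, 0, 0, 0, 0, 0, 0, 0, 0, 0, 0, 0, 0, 0, 0, 0, 0, 0, 0, 0, 0, 0, 0, 0, 0, 0, 0, -0.5, 0, 0, 0, 0, 0, 0, -1, 0, 0, 0, 0, 0, 0, -2, 0, 0, 0, 0, 0, 0, -3, 0, 0, 0, 0, 0, 0, -3, 0, 0, 0, 0, 0, 0, -3, 0, 0, 0, 0, 0, 0, 0, 0, 3.5, 0, 0, 0, 0, 0, 0, 3.5, 0, 0, 0, 0, 0, 0, 3.5, 0, 0, 0, 0, 0, 0, 3.5, 0, 0, 0, 0, 0, 0, 0, 0, 0, 0, 0, 0, 0, 0, 0])

```text
time_s: 19.02
eef_pos: [0.5893, -0.2486, 0.2149]
tool_rot: [[0.001, 0.999, 0.033], [-0.0, 0.033, -0.999], [-1.0, 0.001, 0.0]]
ft_force: [-0.4, 0.0, 0.6]
gripper_width: 0.0471
```

```bash
python3 - <<'E'
from h import *
st()
d=eyes.snapshot("top")["image"];o=cv2.imread("pics/t4.png")
a=cv2.absdiff(d,o).max(2); print("cap region diff",a[140:190,315:370].max(),a[140:190,315:370].mean(), "frame/small cap", a[60:150,225:310].mean(),a[190:225,145:180].mean())
cv2.imwrite("pics/z.png",np.hstack([cv2.resize(i[150:180,325:365],None,fx=9,fy=9,interpolation=cv2.INTER_CUBIC) for i in(o,d)]))
E
```

```text
t19.02 p [ 0.5893 -0.2486  0.2149] yaw1.91 xax [ 9.e-04 -2.e-04 -1.e+00] F [-0.4  0.   0.6] M [-0.03 -0.1  -0.03] w0.0471 q [-33.   12.6  90.8   0.   76.5 -34.9]
cap region diff 62 10.886545454545455 frame/small cap 1.7405228758169935 1.7591836734693878
```

View pics/z.png

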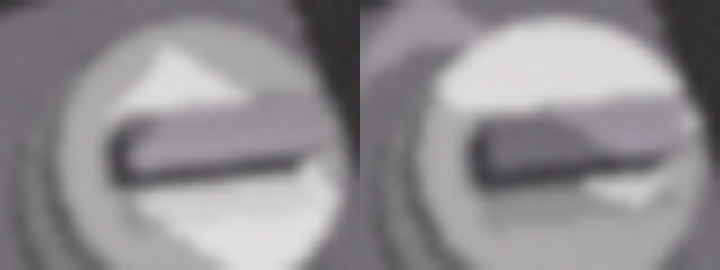

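The bar stands exactly as before the second grip; only the arm's shadow differs.

```bash
python3 -c "
from rig import job_done; print(job_done())"
```

```text
the job is handed in; nothing more can be done
None
```

The canister is closed with its own larger cap, screwed home against the stop. The gripper is open and clear, and I handed the job in at about 19 s of the 58 s allowed.

- **Thread start:** I set the cap on the crests and turned it back about 48° until it dropped 7 mm.
- **Screwing on:** I turned it forward about 79°. It came down another 5 mm to home level, then met a hard stop.
- **Stop check:** I gripped the bar a second time and turned forward again. The torque rose at once (0.01, 0.19, then 0.45 N m), so the cap was at its stop.
- **Final look:** the bar sits at the same angle after letting go. The regions of the top picture holding the small cap and the spectacle frame did not change between the two releases, and both look where they started.
- **One disagreement:** during the first tightening the jaw widths suggested the bar was at about 0–2°, while the pictures gave about 6°. The second grip agreed with 6°, so I put the difference down to the finger pads giving under load.

Forces in the readings I took stayed under about 11 N.

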